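# Raise the sample probe and hold it clear of the beaker

### The arm

A 6-joint arm with a two-finger parallel gripper is mounted at the origin on the work surface. World frame = base frame: x ahead of the robot, y to its left, z up, the work surface at z = 0. Lengths are in m, angles in degrees, forces in N, time in s.
With the tool pointing down it reaches from about 0.4 to 0.825 m from the base axis. Payload 7 kg.
Tool frame: the origin (TCP) lies midway between the tips of the shut fingers; the grasp point (between the pads) lies 19 mm behind it (ctrl.hold_point_z is the distance from the TCP to the grasp point, in m); z points along the fingers, y is the line along which they close (so a half turn about z gives the same grasp; the last joint's range is limited). The gripper opens to 88 mm and grips with 3 to 60 N. Pads are 19 mm wide; open, the fingers measure 130 mm over their backs; the gripper's body (78 mm by 193 mm) begins 47 mm behind the grasp point.
Start: joints at [80.105, 20.546, 0.682, 0, -70.136, -16.507], TCP at [0.3, 0.605, 0.227] pointing down, gripper open.
Joint ranges: [-176.03, 176.03], [-82.01, 121.73], [-58.28, 71.71], [-173.87, 95.51], [-174.79, -0.11], [-173.66, 173.66]. Speed limits (degrees/s): [136.94, 136.94, 172.46, 180, 180, 180].

### API

Orientations are given as [roll, pitch, yaw] about the fixed x, y, z axes, in that order (R = Rz(yaw) Ry(pitch) Rx(roll)).
In Python, from plant import ctrl gives the robot as it stands.
- The arm moves only by the tool apply_moves, never from a script. Its argument "deltas" is a list of rows, each an object with "fingers": the finger opening in mm, from 0 to 87.6; "delta_pos": the shift along the tool's x, y, z in mm, a list of three; "angular": the turn, a rotation vector about the tool's x, y, z in degrees, a list of three. A call has 1 to 10 rows; each row is the pose to reach, as a shift and turn from the pose commanded when the call began, along the tool's axes at that moment; what a row does not reach only later rows make up. A row lasts 1/10 s, in which the tool goes at most 50 mm and 8.59 degrees, less where a joint would pass 70% of its speed; a pose out of reach is approached as far as the arm can. A call with a gripper value outside its range is refused whole. The fingers move at their own pace and stop on an object; the grip force is fixed at half the most. Time passes only in rows, so rows that repeat a pose let the fingers close. It gives the time, the measured TCP pose, the force, the opening and the grip force at its end, in the units of the state.
- ctrl.get_obs(): the state, without advancing time (a new reading comes with each control period).
- ctrl.snapshot(name): name is "side" or "top"; returns the picture (420x560x3 uint8, red, green, blue); there is no depth.
- ctrl.camera_params(name): a dict with "fx", "fy", "cx", "cy" (pixels), "dist_coeffs" ([k1, k2, p1, p2, k3] as OpenCV has them; the pictures are not rectified), "cam_to_world" (4x4, takes a point from camera to world coordinates). Camera axes: x right, y up, looking along -z (the intrinsics and any distortion apply to the point x, -y, -z); pixel columns grow to the right and rows downward; lengths in m; the calibration is good to about 2 mm. A picture is of the moment at which its call begins. camera_params takes no time and is no camera call.
- ctrl.close_job(): hands the job in; it is judged then, once.
The state is a dict: "clock": time; "joint_pos": joint angles; "qvel": joint speeds; "tau": joint torques, N m; "tool_pos": TCP position; "orientation": TCP orientation; "force": force on the tool from outside, world axes, zero at the start; "moment": the same for the moment, N m; "opening": finger opening in m; "gripper_force": force on a finger pad.
Only numpy, scipy, OpenCV 4.12 (cv2) and the standard library are available. Lean on these libraries where they do the work, as an engineer would, in place of code of your own. Each camera call takes 0.05 s, during which the arm holds its last target. There are 200 camera calls.

### The job

Lift the probe out of the sample beaker so that the beaker can be changed. Turn the stand's handwheel anticlockwise (seen from above), taking fresh grips as needed, until the rib on it points at the upright fin on the base, which unlocks the mast, and leave it there; then squeeze the side button into the mast head, pull the head straight up past the first stop to the second (all the way up), and finish holding it up there in the gripper with the button still squeezed in. Leave the beaker and the other things on the bench where they are.

Things in the scene. Friction and masses are not known exactly. Their poses are not given: they have to be found in the camera images.
- stand: Fixed stand on a grey plate 230 x 300 x 14 mm. Origin on the bench, 60 mm from the plate's -x edge, midway along y. In its frame: mast (34 mm square column, 120 mm high) at (0, -80 mm); handwheel's vertical axis at (0, +80 mm); between them a 20 mm wide guide, top 53 mm above the bench; beaker at about (+115, -80 mm).
- wheel_grip (a point): Centre of the handwheel's rim, on its axis, 81 mm above the bench. Round black wheel, 64 mm diameter, rim 22 mm high (70 to 92 mm above the bench): grip across the diameter from above at any yaw. One steel rib, 4 mm above the rim, runs from hub to rim on one side only: the pointer.
- wheel (a joint): Handwheel angle in rad, grows anticlockwise seen from above, range 0 to 4.2, stiff (about 0.05 N m) and stays where it is left. Starts between 0 and 0.6. At 3.0 the rib points at the fin (along the stand's +x). Below about 2.6 a bolt blocks the mast.
- head: Mast head, grey block 32 (stand x) by 36 (stand y) by 36 mm high, axes as the stand's; origin on the mast axis at its underside, 126 mm above the bench when down. A 10 mm steel arm leaves its lower edge along the stand's +x and carries the probe, 115 mm out, with a white handle (22 mm diameter, up to 50 mm above the origin).
- head_grip (a point): Centre of the mast head, 20 mm above its underside (146 mm above the bench with the mast down). Grip here from above with the fingers closing along the stand's y, one finger on the button.
- button (a joint): Black button 22 wide, 26 mm high, standing 8 mm out of the head's stand -y side, centred 19 mm above its underside. Value: m pressed in, 0 out, 0.008 flush (44 mm over head and button become 36), limit 0.009. Spring 2 N at first, 6 N when in. Its pin blocks the mast until about 0.006 in and snaps out at a stop when let go.
- mast (a joint): Height of the mast in m: 0 down (start), first stop 0.045, second stop 0.090, hard end 0.092. Slides vertically, mast with head and probe weighs 0.25 to 0.45 kg, slight friction; it sinks when let go between stops.
- probe_tip (a point): Lower end of the probe's 5 mm thick steel stem, 76 mm below the head's underside; starts inside the beaker.
- beaker: Loose glass beaker, rim diameter 68 mm, 75 mm high, on the stand's base plate around the probe; origin under its centre. Not to be moved.
- phone: Loose black phone used as timer, 150 x 74 x 10 mm, lying flat; origin under its centre. Not to be moved.
- reader: Loose white handheld meter, 150 x 50 x 26 mm, lying flat; origin under its centre. Not to be moved.
- fin (a point): Top of the upright steel fin (24 mm long, 4 mm thick) on the stand's plate, 54 mm from the handwheel's axis towards the stand's +x, 46 mm above the bench.

How it is judged:
By the outcome, as a careful person would: the job done as asked, in the order asked, and still so for the second after the job is handed in, while the arm keeps its last pose, push and grip.
It also fails if it takes over 61 s, if anything falls off the work surface, if the arm or the gripper's body presses on something with over 40 N, if the wrist force passes 120 N, or if a joint passes its speed limit or range.

## Working session

There is one attempt and no reset: what is moved stays moved. The work goes in short steps, Python scripts to look and compute and a tool call to move; the robot and the scene stay as the last step left them, time stands still between calls to the robot, and variables do not carry over. Pictures are saved under pics/ and viewed, at most 10 in all, crops included, and the job is handed in when it is done.

Besides the shell and the picture viewer there is one more tool, called after ">>>" as a command line: name --argument value ..., lists and objects as JSON in quotes. apply_moves: Moves the arm, as the interface text tells. Its arguments: {"type":"object","properties":{"deltas":{"type":"array"}},"required":["deltas"]}

```bash
mkdir -p pics; python3 - <<'E'
from plant import ctrl
import cv2,numpy as np
for n in("side","top"):
    im=ctrl.snapshot(n);cv2.imwrite(f"pics/{n}0.png",im[:,:,::-1])
    p=ctrl.camera_params(n);print(n,p['fx'],p['fy'],p['cx'],p['cy'],p['dist_coeffs'],np.round(p['cam_to_world'],3).tolist())
o=ctrl.get_obs();print(o['tool_pos'],o['orientation'],o['clock'],ctrl.hold_point_z)
E
```

```text
side 387.0452145588661 387.0452145588661 283.4448652654996 205.4600170530189 [-0.04856481  0.          0.          0.          0.        ] [[-0.943, 0.233, -0.236, 0.411], [-0.332, -0.651, 0.682, 0.612], [0.006, 0.722, 0.692, 0.684], [0.0, 0.0, 0.0, 1.0]]
top 435.532188566038 435.532188566038 279.56656942513234 207.3777416672638 [-0.01547574  0.          0.          0.          0.        ] [[-0.026, 0.995, -0.1, 0.512], [-1.0, -0.027, -0.008, 0.023], [-0.011, 0.1, 0.995, 1.071], [0.0, 0.0, 0.0, 1.0]]
[0.29997614 0.60420241 0.2257095 ] [ 1.79915984e+02 -7.23629352e-03 -2.64076855e+01] 0.1 0.0188
```

View pics/side0.png

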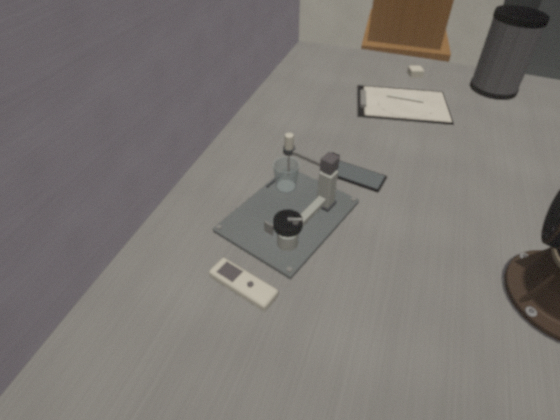

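View pics/top0.png

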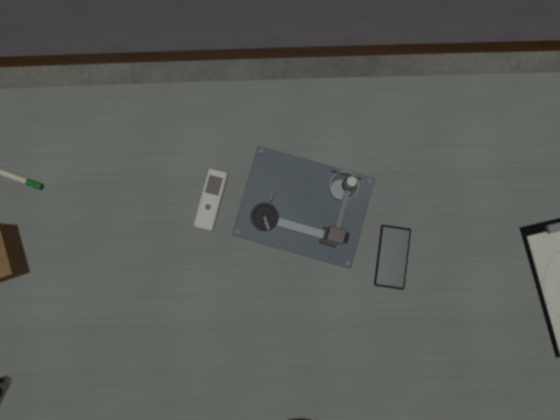

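The side view shows the stand with the wheel at (288,225), the head at (330,162) and the probe at (289,140). The top view shows plate corners at about (258,148), (374,178), (351,267) and (234,236), the wheel at (265,217), the head at (335,236), and the rib pointing down-right.

```bash
cat >h.py <<'E'
from plant import ctrl
import cv2,numpy as np
def ray(n,uv):
    p=ctrl.camera_params(n);K=np.array([[p['fx'],0,p['cx']],[0,p['fy'],p['cy']],[0,0,1]])
    q=cv2.undistortPoints(np.float64(uv).reshape(-1,1,2),K,np.array(p['dist_coeffs'])).reshape(-1,2)
    T=np.array(p['cam_to_world']);d=np.c_[q[:,0],-q[:,1],-np.ones(len(q))]@T[:3,:3].T
    return T[:3,3],d
def plane(n,uv,z):
    o,d=ray(n,uv);return o+d*((z-o[2])/d[:,2])[:,None]
def proj(n,P):
    p=ctrl.camera_params(n);K=np.array([[p['fx'],0,p['cx']],[0,p['fy'],p['cy']],[0,0,1]])
    T=np.array(p['cam_to_world']);c=(np.atleast_2d(P)-T[:3,3])@T[:3,:3];c=c*[1,-1,-1]
    return cv2.projectPoints(c,np.zeros(3),np.zeros(3),K,np.array(p['dist_coeffs']))[0].reshape(-1,2)
E
python3 - <<'E'
from h import *
im=cv2.imread('pics/top0.png')
d=im[:,:,0].astype(int)-im[:,:,2]
m=((d>8)).astype(np.uint8);m[:140]=0;m[290:]=0;m[:,:225]=0;m[:,376:]=0
m=cv2.morphologyEx(m,cv2.MORPH_CLOSE,np.ones((9,9)));m=cv2.morphologyEx(m,cv2.MORPH_OPEN,np.ones((5,5)))
c=max(cv2.findContours(m,0,2)[0],key=cv2.contourArea)
W=plane('top',cv2.convexHull(c).reshape(-1,2),.014)[:,:2]
r=cv2.minAreaRect((W*1000).astype(np.float32));print(r)
print(plane('top',[(258,148),(374,178),(351,267),(234,236)],.014).round(3))
C=np.array(r[0])/1000
# wheel disc
g=im.max(2);mk=((g<45)).astype(np.uint8);mk[:,:245]=0;mk[:,290:]=0;mk[:195]=0;mk[240:]=0
c=max(cv2.findContours(mk,0,2)[0],key=cv2.contourArea)
e=cv2.minEnclosingCircle(c);print(e,plane('top',[e[0]],.092))
cr=cv2.resize(im[140:275,225:380],None,fx=5,fy=5,interpolation=cv2.INTER_CUBIC)
cv2.imwrite('pics/c0.png',np.clip(cr[:600,:].astype(int)*1.7,0,255).astype(np.uint8))
E
```

```text
((620.163330078125, -25.769012451171875), (292.3266296386719, 223.0085906982422), 72.61592102050781)
[[ 0.767  0.082  0.014]
 [ 0.684 -0.201  0.014]
 [ 0.47  -0.136  0.014]
 [ 0.551  0.144  0.014]]
((264.4375, 215.5625), 11.424101829528809) [[0.59266347 0.0660025  0.092     ]]
```

View pics/c0.png

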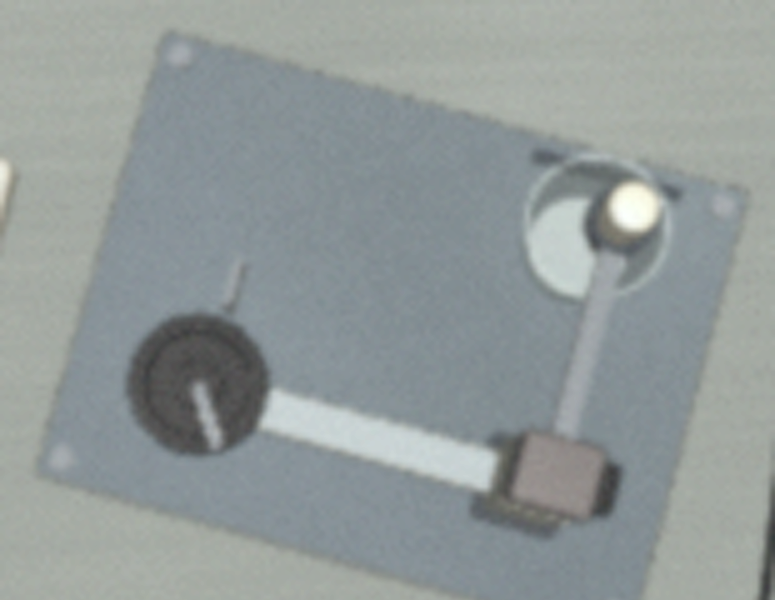

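The crop shows the wheel centre at crop (199,385), the rib end at (215,445) and the head top centre at (560,477), with the button on its right. The rib needs about 150° anticlockwise.

```bash
python3 - <<'E'
from h import *
px=lambda x,y:(225+x/5-.4,140+y/5-.4)
w=plane('top',[px(199,385)],.092)[0];h=plane('top',[px(560,477)],.162)[0]
f=plane('top',[px(242,262),px(229,310)],.046)
r=plane('top',[px(199,385),px(215,445)],.096)
print('wheel',w,'head',h,'dist',np.hypot(*(w-h)[:2]),'yaw',np.degrees(np.arctan2(*(w-h)[1::-1]))-90)
print('fin',f,np.degrees(np.arctan2(*(f[0]-w)[1::-1])));d=r[1]-r[0];print('rib',np.degrees(np.arctan2(d[1],d[0])))
# side check
print(proj('side',[w,h]))
from scipy.spatial.transform import Rotation as R
o=ctrl.get_obs();T=R.from_euler('xyz',o['orientation'],degrees=True)
print(T.inv().apply(np.array([w[0],w[1],.2257])-o['tool_pos'])*1000)
E
```

```text
wheel [0.59031913 0.06613996 0.092     ] head [ 0.54224576 -0.08638502  0.162     ] dist 0.15992160275032613 yaw -17.493994112042003
fin [[0.65202321 0.0464177  0.046     ]
 [0.62926055 0.05313733 0.046     ]] -17.725252735679085
rib -166.41114040870522
[[287.8532861  219.41498226]
 [330.4949006  156.99757774]]
[499.35244134 352.78469623   0.58988267]
```

>>> apply_moves --deltas '[{"fingers":85,"delta_pos":[50,35,0],"angular":[0,0,8]},{"fingers":85,"delta_pos":[90,63,0],"angular":[0,0,16]},{"fingers":85,"delta_pos":[130,91,0],"angular":[0,0,24]},{"fingers":85,"delta_pos":[170,119,0],"angular":[0,0,32]},{"fingers":85,"delta_pos":[210,147,0],"angular":[0,0,40]},{"fingers":85,"delta_pos":[250,175,0],"angular":[0,0,48]},{"fingers":85,"delta_pos":[290,203,0],"angular":[0,0,56]},{"fingers":85,"delta_pos":[330,231,0],"angular":[0,0,64]},{"fingers":85,"delta_pos":[370,260,0],"angular":[0,0,72]},{"fingers":85,"delta_pos":[410,290,0],"angular":[0,0,80]}]'

```text
clock: 1.1
tool_pos: [0.5379, 0.1626, 0.2265]
orientation: [180.0, 0.0, -106.7]
force: [1.2, 1.2, -0.9]
opening: 0.085
gripper_force: 0.0
```

```bash
cat >>h.py <<'E'
from scipy.spatial.transform import Rotation as R
def st(goal=None):
    o=ctrl.get_obs();T=R.from_euler('xyz',o['orientation'],degrees=True)
    print(o['clock'],o['tool_pos'].round(4),o['orientation'].round(1),'J',np.round(o['joint_pos'],1),'F',np.round(o['force'],1),round(float(o['opening']),4),o['gripper_force'])
    if goal is not None:
        g=np.array(goal);print('tool shift',(T.inv().apply(g[:3]-o['tool_pos'])*1000).round(1),'tool z turn',-(g[3]-o['orientation'][2]))
E
python3 -c "
from h import *
st([.590,.066,.11,-166])"
```

```text
1.1 [0.5379 0.1626 0.2265] [ 180.     0.  -106.7] J [ 36.8   9.9 -13.8  -0.  -66.2 -53.5] F [ 1.2  1.2 -0.9] 0.085 0.0
tool shift [ 77.5 -77.7 116.5] tool z turn 59.28242163285128
```

>>> apply_moves --deltas '[{"fingers":85,"delta_pos":[20,-20,0],"angular":[0,0,8]},{"fingers":85,"delta_pos":[45,-45,10],"angular":[0,0,16]},{"fingers":85,"delta_pos":[65,-65,30],"angular":[0,0,24]},{"fingers":85,"delta_pos":[77.5,-77.5,50],"angular":[0,0,32]},{"fingers":85,"delta_pos":[77.5,-77.5,70],"angular":[0,0,40]},{"fingers":85,"delta_pos":[77.5,-77.5,85],"angular":[0,0,48]},{"fingers":85,"delta_pos":[77.5,-77.5,95],"angular":[0,0,56]},{"fingers":85,"delta_pos":[77.5,-77.5,100],"angular":[0,0,59]},{"fingers":85,"delta_pos":[77.5,-77.5,100],"angular":[0,0,59]},{"fingers":85,"delta_pos":[77.5,-77.5,100],"angular":[0,0,59]}]'

```text
clock: 2.1
tool_pos: [0.5898, 0.0682, 0.1265]
orientation: [-180.0, -0.0, -165.3]
force: [0.5, -0.2, 0.2]
opening: 0.0853
gripper_force: 0.0
```

```bash
python3 -c "
from h import *
st([.590,.066,.062,-166])
a=ctrl.snapshot('side')[120:300,200:400,::-1];b=ctrl.snapshot('top')[140:320,200:400,::-1]
cv2.imwrite('pics/p1.png',cv2.convertScaleAbs(cv2.resize(np.hstack([a,b]),None,fx=2,fy=2),alpha=1.7))"
```

```text
2.1 [0.5898 0.0682 0.1265] [-180.    -0.  -165.3] J [  25.4   17.7  -17.5    0.   -54.8 -100.7] F [ 0.5 -0.2  0.2] 0.0853 0.0
tool shift [ 0.4 -2.2 64.5] tool z turn 0.7079277168208762
```

View pics/p1.png

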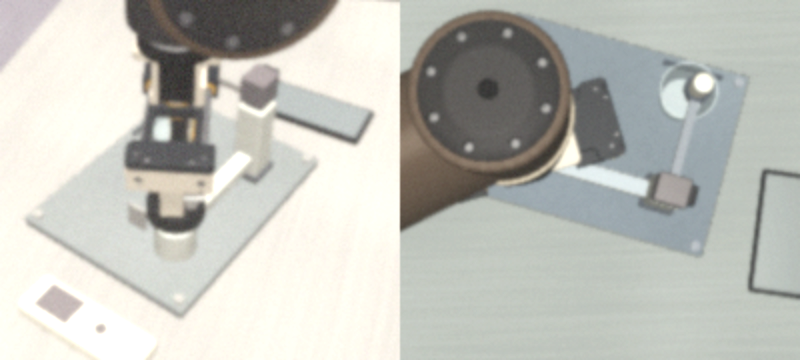

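The gripper sits over the wheel in both crops (wheel at about (175,215) in the left one). I'll descend and grip.

>>> apply_moves --deltas '[{"fingers":85,"delta_pos":[0.5,-2,15],"angular":[0,0,0]},{"fingers":85,"delta_pos":[0.5,-2,30],"angular":[0,0,0]},{"fingers":85,"delta_pos":[0.5,-2,45],"angular":[0,0,0]},{"fingers":85,"delta_pos":[0.5,-2,58],"angular":[0,0,0]},{"fingers":85,"delta_pos":[0.5,-2,63],"angular":[0,0,0]},{"fingers":85,"delta_pos":[0.5,-2,63],"angular":[0,0,0]},{"fingers":58,"delta_pos":[0.5,-2,63],"angular":[0,0,0]},{"fingers":58,"delta_pos":[0.5,-2,63],"angular":[0,0,0]},{"fingers":58,"delta_pos":[0.5,-2,63],"angular":[0,0,0]},{"fingers":58,"delta_pos":[0.5,-2,63],"angular":[0,0,0]}]'

```text
clock: 3.2
tool_pos: [0.5903, 0.0661, 0.0642]
orientation: [-180.0, 0.1, -165.4]
force: [1.1, 0.2, 2.0]
opening: 0.0633
gripper_force: 30.0
```

>>> apply_moves --deltas '[{"fingers":50,"delta_pos":[0,0,0],"angular":[0,0,0]},{"fingers":50,"delta_pos":[0,0,0],"angular":[0,0,0]},{"fingers":50,"delta_pos":[0,0,0],"angular":[0,0,0]}]'

```text
clock: 3.5
tool_pos: [0.5903, 0.0661, 0.0641]
orientation: [-180.0, 0.0, -165.4]
force: [-0.6, -1.5, 4.9]
opening: 0.0635
gripper_force: 30.0
```

Gripped, with little side force. I'll turn anticlockwise, which is negative about tool z.

>>> apply_moves --deltas '[{"fingers":50,"delta_pos":[0,0,0],"angular":[0,0,-5]},{"fingers":50,"delta_pos":[0,0,0],"angular":[0,0,-10]},{"fingers":50,"delta_pos":[0,0,0],"angular":[0,0,-16]},{"fingers":50,"delta_pos":[0,0,0],"angular":[0,0,-22]},{"fingers":50,"delta_pos":[0,0,0],"angular":[0,0,-28]},{"fingers":50,"delta_pos":[0,0,0],"angular":[0,0,-34]},{"fingers":50,"delta_pos":[0,0,0],"angular":[0,0,-40]},{"fingers":50,"delta_pos":[0,0,0],"angular":[0,0,-45]},{"fingers":50,"delta_pos":[0,0,0],"angular":[0,0,-50]},{"fingers":50,"delta_pos":[0,0,0],"angular":[0,0,-50]}]'

```text
clock: 4.5
tool_pos: [0.5903, 0.066, 0.0641]
orientation: [-180.0, 0.0, -115.2]
force: [0.2, -1.7, 6.2]
opening: 0.0633
gripper_force: 30.0
```

```bash
python3 -c "
from h import *
st();print(ctrl.get_obs()['moment'])"
```

```text
4.5 [0.5903 0.066  0.0641] [-180.     0.  -115.2] J [ 25.2  21.7 -21.2   0.  -47.  -50.5] F [ 0.2 -1.7  6.2] 0.0633 29.99986857175827
[-0.76176227  0.0064614   0.05613574]
```

Smooth. Another 99.5° to go, split over two calls.

>>> apply_moves --deltas '[{"fingers":50,"delta_pos":[0,0,0],"angular":[0,0,-5]},{"fingers":50,"delta_pos":[0,0,0],"angular":[0,0,-10]},{"fingers":50,"delta_pos":[0,0,0],"angular":[0,0,-16]},{"fingers":50,"delta_pos":[0,0,0],"angular":[0,0,-22]},{"fingers":50,"delta_pos":[0,0,0],"angular":[0,0,-28]},{"fingers":50,"delta_pos":[0,0,0],"angular":[0,0,-34]},{"fingers":50,"delta_pos":[0,0,0],"angular":[0,0,-40]},{"fingers":50,"delta_pos":[0,0,0],"angular":[0,0,-45]},{"fingers":50,"delta_pos":[0,0,0],"angular":[0,0,-50]},{"fingers":50,"delta_pos":[0,0,0],"angular":[0,0,-50]}]'

```text
clock: 5.5
tool_pos: [0.5904, 0.0661, 0.0641]
orientation: [-180.0, -0.0, -65.2]
force: [1.0, -2.2, 5.0]
opening: 0.0632
gripper_force: 30.0
```

>>> apply_moves --deltas '[{"fingers":50,"delta_pos":[0,0,0],"angular":[0,0,-5]},{"fingers":50,"delta_pos":[0,0,0],"angular":[0,0,-10]},{"fingers":50,"delta_pos":[0,0,0],"angular":[0,0,-16]},{"fingers":50,"delta_pos":[0,0,0],"angular":[0,0,-22]},{"fingers":50,"delta_pos":[0,0,0],"angular":[0,0,-28]},{"fingers":50,"delta_pos":[0,0,0],"angular":[0,0,-34]},{"fingers":50,"delta_pos":[0,0,0],"angular":[0,0,-40]},{"fingers":50,"delta_pos":[0,0,0],"angular":[0,0,-45]},{"fingers":50,"delta_pos":[0,0,0],"angular":[0,0,-49.5]},{"fingers":50,"delta_pos":[0,0,0],"angular":[0,0,-49.5]}]'

```text
clock: 6.5
tool_pos: [0.5905, 0.0661, 0.0641]
orientation: [-180.0, -0.1, -15.7]
force: [0.5, -3.3, 5.3]
opening: 0.0637
gripper_force: 30.0
```

>>> apply_moves --deltas '[{"fingers":66,"delta_pos":[0,0,0],"angular":[0,0,0]},{"fingers":85,"delta_pos":[0,0,0],"angular":[0,0,0]},{"fingers":85,"delta_pos":[0,0,0],"angular":[0,0,0]},{"fingers":85,"delta_pos":[0,0,0],"angular":[0,0,0]},{"fingers":85,"delta_pos":[0,0,0],"angular":[0,0,0]},{"fingers":85,"delta_pos":[0,0,-20],"angular":[0,0,0]},{"fingers":85,"delta_pos":[0,0,-50],"angular":[0,0,0]},{"fingers":85,"delta_pos":[0,0,-90],"angular":[0,0,0]},{"fingers":85,"delta_pos":[0,0,-130],"angular":[0,0,0]},{"fingers":85,"delta_pos":[0,0,-150],"angular":[0,0,0]}]'

```text
clock: 7.5
tool_pos: [0.5912, 0.0665, 0.2176]
orientation: [-179.9, -0.2, -15.9]
force: [1.4, -0.1, 0.9]
opening: 0.085
gripper_force: 0.0
```

```bash
python3 -c "
from h import *
st([.5425,-.086,.2134,-17])"
```

```text
7.5 [0.5912 0.0665 0.2176] [-179.9   -0.2  -15.9] J [ 25.3  13.2 -10.8   0.1 -65.7  48.8] F [ 1.4 -0.1  0.9] 0.085 0.0
tool shift [ -5.2 160.    3.8] tool z turn 1.1245943155609517
```

>>> apply_moves --deltas '[{"fingers":85,"delta_pos":[-1,20,0],"angular":[0,0,0.5]},{"fingers":85,"delta_pos":[-2,50,0],"angular":[0,0,1]},{"fingers":85,"delta_pos":[-3,80,2],"angular":[0,0,1]},{"fingers":85,"delta_pos":[-4,110,3],"angular":[0,0,1]},{"fingers":85,"delta_pos":[-5,140,4],"angular":[0,0,1]},{"fingers":85,"delta_pos":[-5,160,4],"angular":[0,0,1]},{"fingers":85,"delta_pos":[-5,160,4],"angular":[0,0,1]},{"fingers":85,"delta_pos":[-5,160,4],"angular":[0,0,1]}]'

```text
clock: 8.3
tool_pos: [0.5407, -0.0868, 0.209]
orientation: [180.0, 0.0, -17.0]
force: [0.4, 1.0, -0.9]
opening: 0.085
gripper_force: 0.0
```

```bash
python3 -c "
from h import *
st([.5425,-.086,.1272,-17])
a=ctrl.snapshot('side')[120:270,230:380,::-1];b=ctrl.snapshot('top')[140:290,225:375,::-1]
cv2.imwrite('pics/p2.png',cv2.convertScaleAbs(np.hstack([cv2.resize(a,(400,400),interpolation=2),cv2.resize(b,(400,400),interpolation=2)]),alpha=1.7))"
```

```text
8.3 [ 0.5407 -0.0868  0.209 ] [180.   0. -17.] J [ 11.4   9.3 -16.9  -0.  -63.8  61.7] F [ 0.4  1.  -0.9] 0.085 0.0
tool shift [ 1.5 -1.3 81.8] tool z turn 0.011084937068659428
```

View pics/p2.png

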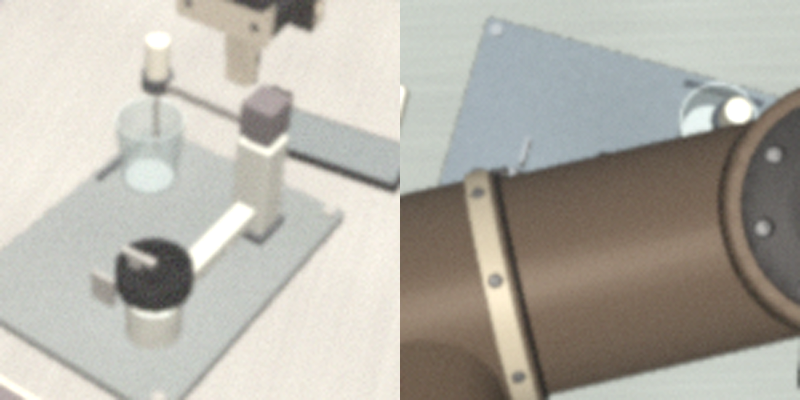

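The side crop shows the rib from (155,264) to (122,250), pointing roughly at the fin at (104,288). I'll check its angle.

```bash
python3 -c "
from h import *
im=ctrl.snapshot('side');g=im[:,:,:].max(2)
c=proj('side',[.5905,.066,.092])[0];print(c)
m=np.zeros(g.shape,np.uint8)
for p in np.argwhere(g>75):
    P=plane('side',[(p[1],p[0])],.096)[0]
    if np.hypot(P[0]-.5905,P[1]-.066)<.031 : m[p[0],p[1]]=1
n,l,s,_=cv2.connectedComponentsWithStats(m);k=1+s[1:,4].argmax();print(s)
uv=np.argwhere(l==k)[:,::-1];P=plane('side',uv,.096)[:,:2]
v=cv2.fitLine(P.astype(np.float32),2,0,.01,.01).ravel();print(v,np.degrees(np.arctan2(v[1],v[0])),P.mean(0))
for a in (-30,-17,-5):
  a=np.radians(a);print(proj('side',[[.5905+.03*np.cos(a),.066+.03*np.sin(a),.096],[.5905,.066,.096]]))
h=[(155,264),(122,250)];q=plane('side',[(230+x*.375,120+y*.375) for x,y in h],.096);d=q[1]-q[0];print(q,np.degrees(np.arctan2(d[1],d[0])))
"
```

```text
[287.79427952 219.35004955]Traceback (most recent call last):
  File "<string>", line 7, in <module>
    P=plane('side',[(p[1],p[0])],.096)[0]
      ~~~~~^^^^^^^^^^^^^^^^^^^^^^^^^^^
  File "h.py", line 9, in plane
    o,d=ray(n,uv);return o+d*((z-o[2])/d[:,2])[:,None]
        ~~~^^^^^^
  File "h.py", line 4, in ray
    p=ctrl.camera_params(n);K=np.array([[p['fx'],0,p['cx']],[0,p['fy'],p['cy']],[0,0,1]])
ValueError: time passes only in moves, steps and waits
```

```bash
python3 -c "
from h import *
im=ctrl.snapshot('side');g=im.max(2)
uv=np.argwhere(g>70)[:,::-1];P=plane('side',uv,.096)[:,:2];r=np.hypot(*(P-[.5905,.066]).T)
m=np.zeros(g.shape,np.uint8);k=uv[r<.031];m[k[:,1],k[:,0]]=1
n,l,s,_=cv2.connectedComponentsWithStats(m);k=1+s[1:,4].argmax();print(s[1:])
uv=np.argwhere(l==k)[:,::-1];P=plane('side',uv,.096)[:,:2]
v=cv2.fitLine(P.astype(np.float32),2,0,.01,.01).ravel();print(v,np.degrees(np.arctan2(v[1],v[0])),P.mean(0))
h=[(155,264),(122,250)];q=plane('side',[(230+x*.375,120+y*.375) for x,y in h],.096);d=q[1]-q[0];print(q,np.degrees(np.arctan2(d[1],d[0])))
f=plane('side',[(230+x*.375,120+y*.375) for x,y in [(95,272)]],.046);print(f)
"
```

```text
[[274 208  29  13 130]]
[0.8878135  0.46020335 0.59828347 0.0572347 ] 27.400232 [0.59828345 0.0572347 ]
[[0.58896536 0.0684801  0.096     ]
 [0.61906947 0.0625629  0.096     ]] -11.120165849162996
[[0.64927137 0.04852694 0.046     ]]
```

```bash
python3 -c "
from h import *
g=ctrl.snapshot('side').max(2)
print(g[206:226,274:304])
uv=np.argwhere(g>0)[:,::-1];P=plane('side',uv,.096)[:,:2];D=P-[.5905,.066];r=np.hypot(*D.T);a=np.degrees(np.arctan2(D[:,1],D[:,0]))
w=np.clip(g[uv[:,1],uv[:,0]].astype(float)-60,0,None)
for r0,r1 in((.012,.018),(.018,.024),(.022,.029)):
  k=(r>r0)&(r<r1)&(abs(a+14)<40);print(r0,(w[k]*a[k]).sum()/w[k].sum(),w[k].sum())
"
```

```text
[[118 116 116 113 115 116 118 117 115 116 116 116 119 116 115 113 117 116
  115 118 115 118 116 116 116 119 117 115 115 117]
 [116 118 115 116 114 115 115 115 116 115 115 118 115 116 110 115 116 116
  116 117 119 116 115 116 115 115 117 117 117 117]
 [116 118 116 115 114 115 115 114 109 109 111 108 107 108 104 108 105 106
  111 113 116 116 116 118 117 117 115 115 115 120]
 [117 118 119 119 114 111 108 104 100  96  87  84  82  78  77  83  88  93
   96 100 108 109 113 117 115 119 116 120 119 119]
 [115 114 116 114 107  98  93  85  74  67  61  58  55  58  54  60  60  66
   70  82  92  97 104 110 114 117 118 116 122 128]
 [116 117 116 114  99  85  69  60  52  51  48  47  45  46  47  45  46  46
   49  56  63  70  86  99 111 114 116 118 130 141]
 [115 118 126 122 102  84  66  53  46  43  46  44  44  40  46  44  46  47
   45  41  44  48  59  77  92 108 115 131 144 155]
 [114 116 122 129 122 111  95  79  64  55  47  42  46  42  39  42  42  46
   42  36  39  45  42  57  71  91 118 140 154 163]
 [103  96 105 118 125 127 124 113  94  77  64  53  48  44  48  40  45  47
   42  36  42  36  40  48 
[... 794 characters left out ...]
45  50  58  62  59  51  47  47  52  57  47  42  38  41
   45  45  47  47  42  43  46  47  48  64 100 127]
 [ 49  47  45  40  44  47  49  45  49  43  45  47  50  41  46  47  43  46
   41  44  45  46  44  46  47  45  47  58  89 109]
 [ 51  46  47  45  47  47  40  49  43  40  45  45  45  39  38  46  44  38
   43  42  47  45  44  50  41  44  48  52  78  97]
 [ 51  44  45  46  45  48  40  44  44  41  46  43  42  45  35  38  45  41
   48  42  45  47  42  42  44  39  41  53  76 101]
 [ 46  46  41  42  46  45  45  42  42  44  42  41  40  37  44  42  44  46
   43  48  48  44  44  42  46  43  43  57  80 101]]
0.012 -5.006892928779882 685.0
0.018 -6.247631749825892 611.0
0.022 -14.670955173131718 733.0
```

```bash
python3 -c "
from h import *
g=ctrl.snapshot('side').max(2).astype(float)
pts=[]
for c in range(277,287):
    col=g[208:224,c]; s=col[int(col.argmax())-1:int(col.argmax())+2] if 0 else col
    i=int(np.argmax(col)) if c>277 else 5
    a,b,d=col[i-1:i+2]; pts.append((c,208+i+.5*(a-d)/(a-2*b+d)))
print(np.round(pts,1).tolist())
P=plane('side',pts,.096)[:,:2];v=cv2.fitLine(P.astype(np.float32),cv2.DIST_HUBER,0,.01,.01).ravel();print(np.degrees(np.arctan2(v[1],v[0])),P.round(4).tolist())
c=P-[.5905,.066];print(np.degrees(np.arctan2(c[:,1],c[:,0])).round(1))
"
```

```text
[[277.0, 212.9], [278.0, 213.6], [279.0, 214.1], [280.0, 214.5], [281.0, 215.3], [282.0, 215.6], [283.0, 216.2], [284.0, 216.4], [285.0, 216.9], [286.0, 217.5]]
-15.311668 [[0.6174, 0.0593], [0.6147, 0.0604], [0.6121, 0.0613], [0.6097, 0.0615], [0.6068, 0.0633], [0.6046, 0.0634], [0.602, 0.0642], [0.5997, 0.0642], [0.5972, 0.0649], [0.5947, 0.0658]]
[-14.1 -13.  -12.3 -13.1  -9.4 -10.7  -9.  -10.9  -9.3  -2.8]
```

The rib's top edge runs at about -15°, against about -17° for the fin direction, so the wheel is aligned. Next, down over the head.

>>> apply_moves --deltas '[{"fingers":85,"delta_pos":[0,0,15],"angular":[0,0,0]},{"fingers":85,"delta_pos":[0,0,25],"angular":[0,0,0]},{"fingers":85,"delta_pos":[0,0,30],"angular":[0,0,0]},{"fingers":85,"delta_pos":[0,0,30],"angular":[0,0,0]}]'

```text
clock: 9.0
tool_pos: [0.5408, -0.0862, 0.1787]
orientation: [180.0, 0.1, -16.9]
force: [0.5, 1.0, -0.4]
opening: 0.0848
gripper_force: 0.0
```

```bash
python3 -c "
from h import *
st([.5423,-.0864,.1272,-17])
a=ctrl.snapshot('side')[100:220,260:400,::-1]
cv2.imwrite('pics/p3.png',cv2.convertScaleAbs(cv2.resize(a,(560,480),interpolation=2),alpha=1.7))"
```

```text
9.0 [ 0.5408 -0.0862  0.1787] [ 1.80e+02  1.00e-01 -1.69e+01] J [ 11.4  10.8 -19.4  -0.  -59.9  61.7] F [ 0.5  1.  -0.4] 0.0848 0.0
tool shift [ 1.6 -0.3 51.5] tool z turn 0.11070613890855086
```

View pics/p3.png

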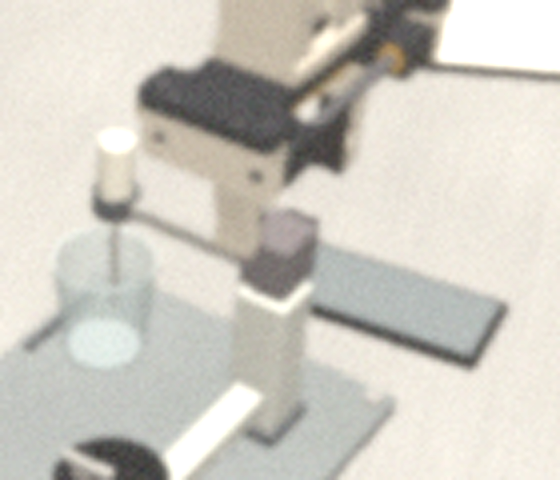

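```bash
python3 -c "
from h import *
o=ctrl.get_obs();T=R.from_euler('xyz',o['orientation'],degrees=True)
t=[[0,s*y,z] for s in(-1,1) for y in(.0425,.06) for z in(0,-.06)]
P=o['tool_pos']+T.apply(t)
H=np.array([.5423,-.0864,.162])
print(np.c_[t,(proj('side',P)-[260,100])*4]);print((proj('side',[H])-[260,100])*4)"
```

```text
[[ 0.00000000e+00 -4.25000000e-02  0.00000000e+00  2.45598646e+02
   2.40482662e+02]
 [ 0.00000000e+00 -4.25000000e-02 -6.00000000e-02  2.53979770e+02
   1.46414561e+02]
 [ 0.00000000e+00 -6.00000000e-02  0.00000000e+00  2.28020686e+02
   2.56502418e+02]
 [ 0.00000000e+00 -6.00000000e-02 -6.00000000e-02  2.35604845e+02
   1.62000063e+02]
 [ 0.00000000e+00  4.25000000e-02  0.00000000e+00  3.25015768e+02
   1.68117982e+02]
 [ 0.00000000e+00  4.25000000e-02 -6.00000000e-02  3.36664854e+02
   7.63232273e+01]
 [ 0.00000000e+00  6.00000000e-02  0.00000000e+00  3.40231954e+02
   1.54255381e+02]
 [ 0.00000000e+00  6.00000000e-02 -6.00000000e-02  3.52445070e+02
   6.29543045e+01]]
[[281.89249687 227.95548543]]
```

The picture matches the projection: the near finger is at (237,250) and the head top at (289,228). Lowering to grip height and squeezing.

>>> apply_moves --deltas '[{"fingers":85,"delta_pos":[0,0,12],"angular":[0,0,0]},{"fingers":85,"delta_pos":[0,0,25],"angular":[0,0,0]},{"fingers":85,"delta_pos":[0,0,38],"angular":[0,0,0]},{"fingers":85,"delta_pos":[0,0,48],"angular":[0,0,0]},{"fingers":85,"delta_pos":[0,0,52],"angular":[0,0,0]},{"fingers":85,"delta_pos":[0,0,52],"angular":[0,0,0]}]'

```text
clock: 9.65
tool_pos: [0.5409, -0.0864, 0.1267]
orientation: [180.0, 0.1, -16.9]
force: [-0.5, 0.4, 1.2]
opening: 0.0849
gripper_force: 0.0
```

>>> apply_moves --deltas '[{"fingers":60,"delta_pos":[0,0,0],"angular":[0,0,0]},{"fingers":50,"delta_pos":[0,0,0],"angular":[0,0,0]},{"fingers":40,"delta_pos":[0,0,0],"angular":[0,0,0]},{"fingers":30,"delta_pos":[0,0,0],"angular":[0,0,0]},{"fingers":30,"delta_pos":[0,0,0],"angular":[0,0,0]},{"fingers":30,"delta_pos":[0,0,0],"angular":[0,0,0]},{"fingers":30,"delta_pos":[0,0,0],"angular":[0,0,0]}]'

```text
clock: 10.35
tool_pos: [0.5414, -0.0863, 0.1278]
orientation: [-180.0, -0.0, -16.9]
force: [-2.6, -1.7, 4.4]
opening: 0.0356
gripper_force: 30.0
```

The opening is 36 mm, so the button is in. Pulling up.

>>> apply_moves --deltas '[{"fingers":25,"delta_pos":[0,0,-5],"angular":[0,0,0]},{"fingers":25,"delta_pos":[0,0,-12],"angular":[0,0,0]},{"fingers":25,"delta_pos":[0,0,-20],"angular":[0,0,0]},{"fingers":25,"delta_pos":[0,0,-28],"angular":[0,0,0]},{"fingers":25,"delta_pos":[0,0,-36],"angular":[0,0,0]},{"fingers":25,"delta_pos":[0,0,-44],"angular":[0,0,0]},{"fingers":25,"delta_pos":[0,0,-52],"angular":[0,0,0]},{"fingers":25,"delta_pos":[0,0,-58],"angular":[0,0,0]},{"fingers":25,"delta_pos":[0,0,-60],"angular":[0,0,0]},{"fingers":25,"delta_pos":[0,0,-60],"angular":[0,0,0]}]'

```text
clock: 11.35
tool_pos: [0.5414, -0.0863, 0.188]
orientation: [-180.0, -0.0, -16.9]
force: [2.7, -1.4, -3.8]
opening: 0.0361
gripper_force: 30.0
```

```bash
python3 -c "
from h import *
st([.5414,-.0863,.2178,-17])
a=ctrl.snapshot('side')[100:250,230:400,::-1]
cv2.imwrite('pics/p4.png',cv2.convertScaleAbs(cv2.resize(a,(680,600),interpolation=2),alpha=1.7))"
```

```text
11.35 [ 0.5414 -0.0863  0.188 ] [-180.    -0.   -16.9] J [ 11.4  10.3 -18.7   0.  -61.   61.7] F [ 2.7 -1.4 -3.8] 0.0361 29.970164224505424
tool shift [  0.    0.  -29.8] tool z turn 0.10140112070236995
```

View pics/p4.png

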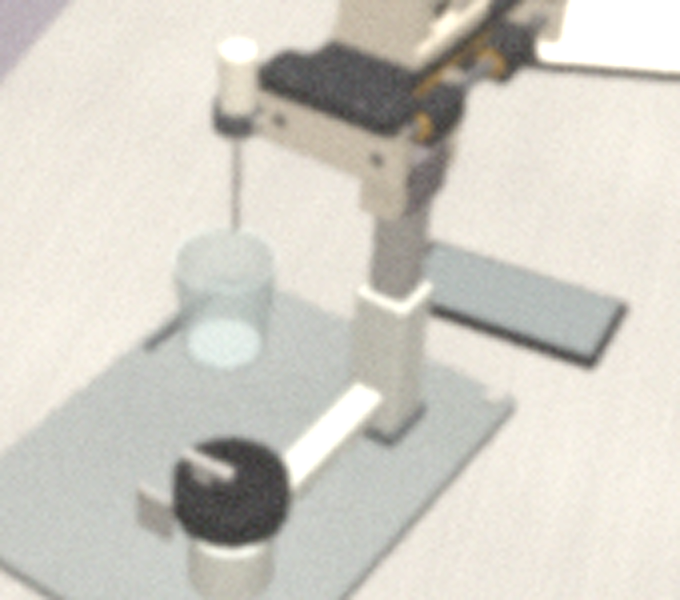

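The mast has risen about 60 mm with the head. The rib still points at the fin and the beaker is unmoved. On to the second stop.

>>> apply_moves --deltas '[{"fingers":25,"delta_pos":[0,0,-5],"angular":[0,0,0]},{"fingers":25,"delta_pos":[0,0,-11],"angular":[0,0,0]},{"fingers":25,"delta_pos":[0,0,-17],"angular":[0,0,0]},{"fingers":25,"delta_pos":[0,0,-23],"angular":[0,0,0]},{"fingers":25,"delta_pos":[0,0,-27],"angular":[0,0,0]},{"fingers":25,"delta_pos":[0,0,-30],"angular":[0,0,0]},{"fingers":25,"delta_pos":[0,0,-31],"angular":[0,0,0]},{"fingers":25,"delta_pos":[0,0,-31],"angular":[0,0,0]},{"fingers":25,"delta_pos":[0,0,-31],"angular":[0,0,0]}]'

```text
clock: 12.3
tool_pos: [0.5414, -0.0863, 0.2186]
orientation: [-180.0, -0.0, -16.9]
force: [3.7, -0.9, -4.0]
opening: 0.036
gripper_force: 30.0
```

```bash
python3 -c "
from h import *
st([.5414,-.0863,.2183,-17])
a=ctrl.snapshot('side')[80:230,230:400,::-1]
cv2.imwrite('pics/p5.png',cv2.convertScaleAbs(cv2.resize(a,(680,600),interpolation=2),alpha=1.7))"
```

```text
12.3 [ 0.5414 -0.0863  0.2186] [-180.    -0.   -16.9] J [ 11.4   8.9 -16.1   0.  -64.9  61.7] F [ 3.7 -0.9 -4. ] 0.036 29.97043289244175
tool shift [0.  0.  0.3] tool z turn 0.09538840296310269
```

View pics/p5.png

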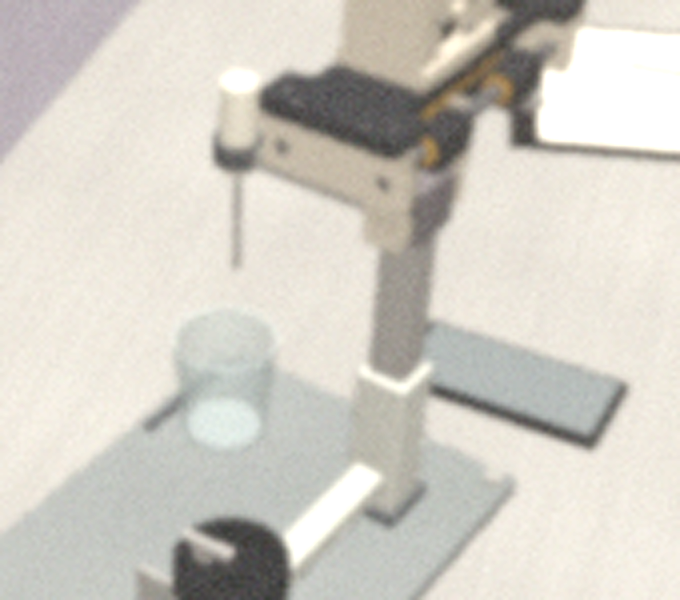

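The probe tip is clear of the beaker, and the mast is at about 90.8 mm by the arm. I'll nudge up to feel for the hard end.

>>> apply_moves --deltas '[{"fingers":25,"delta_pos":[0,0,-0.5],"angular":[0,0,0]},{"fingers":25,"delta_pos":[0,0,-1],"angular":[0,0,0]},{"fingers":25,"delta_pos":[0,0,-1],"angular":[0,0,0]},{"fingers":25,"delta_pos":[0,0,-1],"angular":[0,0,0]}]'

```text
clock: 12.75
tool_pos: [0.5414, -0.0863, 0.2194]
orientation: [-180.0, -0.0, -16.9]
force: [5.9, -1.3, -5.3]
opening: 0.0358
gripper_force: 30.0
```

>>> apply_moves --deltas '[{"fingers":25,"delta_pos":[0,0,-0.5],"angular":[0,0,0]},{"fingers":25,"delta_pos":[0,0,-1],"angular":[0,0,0]},{"fingers":25,"delta_pos":[0,0,-1],"angular":[0,0,0]},{"fingers":25,"delta_pos":[0,0,-1],"angular":[0,0,0]}]'

```text
clock: 13.15
tool_pos: [0.5413, -0.0862, 0.2198]
orientation: [-180.0, 0.0, -16.9]
force: [7.1, -1.3, -8.1]
opening: 0.0358
gripper_force: 30.0
```

The force rises and motion stops at a TCP height of about 0.2195, so that's the hard end at 92 mm. I'll ease back slightly and hand in.

>>> apply_moves --deltas '[{"fingers":25,"delta_pos":[0,0,0.5],"angular":[0,0,0]},{"fingers":25,"delta_pos":[0,0,0.5],"angular":[0,0,0]},{"fingers":25,"delta_pos":[0,0,0.5],"angular":[0,0,0]}]'

```text
clock: 13.45
tool_pos: [0.5414, -0.0862, 0.2198]
orientation: [-180.0, 0.0, -16.9]
force: [6.2, -0.2, -5.3]
opening: 0.036
gripper_force: 30.0
```

```bash
python3 -c "
from h import *
st();print(ctrl.close_job())"
```

```text
13.45 [ 0.5414 -0.0862  0.2198] [-180.     0.   -16.9] J [ 11.4   8.9 -16.   -0.  -65.1  61.7] F [ 6.2 -0.2 -5.3] 0.036 29.968445375561714
the job is handed in; nothing more can be done
None
```

The job is handed in at 13.5 s, with no verdict returned: the handwheel's rib points at the fin to within about 2°, the mast is at the second stop (about 91 mm up) with the button squeezed in, and the beaker looked unmoved in the last picture.

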